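# Free the resin printer's vat

## Robot

A 7-joint arm with a two-finger parallel gripper is mounted at the origin on the work surface. World frame = base frame: x ahead of the robot, y to its left, z up, the work surface at z = 0. Lengths are in m, angles in rad, forces in N, time in s.
With the tool pointing down it reaches from about 0.425 to 0.875 m from the base axis. Payload 4.7 kg.
Tool frame: the origin (TCP) lies midway between the tips of the shut fingers; the grasp point (between the pads) lies 19 mm behind it; z points along the fingers, y is the line along which they close (so a half turn about z gives the same grasp; the last joint's range is limited). The gripper opens to 87 mm and grips with 3 to 60 N. Pads are 19 mm wide; open, the fingers measure 117 mm over their backs; the gripper's body (75 mm by 190 mm) begins 51 mm behind the grasp point.
Start: joints at [-1.139, 0.321, -0.07, 1.45, 0.023, 1.371, -0.057], TCP at [0.264, 0.594, 0.185] pointing down, gripper open.
Joint ranges: [-2.86, 2.86], [-0.3, 2.09], [-1.38, 1.24], [0.06, 2.45], [-1.56, 4.7], [0.09, 2.05], [-2.69, 2.69]. Speed limits (rad/s): [2.57, 2.57, 3.14, 3.14, 3.14, 3.14, 3.14].

## Interface

Orientations are given as [roll, pitch, yaw] about the fixed x, y, z axes, in that order (R = Rz(yaw) Ry(pitch) Rx(roll)).
In Python, from cell import robot, get_image, calibration gives the robot as it stands. The module is installed in compiled form; this text tells all that it offers.
- The arm moves only by the tool step_arm, never from a script. Its argument "series" is a list of rows, each a list of 3 entries, a list of its own where there are three numbers: the shift along the tool's x, y, z each as a share of 2 cm, from -1 to 1, then the turn about the tool's z as a share of 0.1 rad, from -1 to 1, then the closure, from 0 (fully open) to 1 (shut). A call has 1 to 10 rows; each row shifts and turns the commanded pose from where the row before left it, along the tool's axes as they then stand; what a row does not reach is not made up. A row lasts 1/12 s, in which the tool goes at most 41.7 mm and 7.16 degrees, less where a joint would pass 70% of its speed; a pose out of reach is approached as far as the arm can. A call with a number of a shift or a turn outside -1 to 1 is refused whole. A call with a gripper value outside its range is refused whole. The fingers move at their own pace and stop on an object; "newtons" is the grip in N (left out, the last holds). Time passes only in rows, so rows that do not move let the fingers close. It gives the time, the measured TCP pose, the force, the opening and the grip force at its end, in the units of the state.
- robot.state(): the state, without advancing time (a new reading comes with each control period).
- get_image(name): name is "scene" or "top"; returns the picture (400x640x3 uint8, red, green, blue); there is no depth.
- calibration(name): a dict with "K" (3x3 intrinsics, pixels), "xyz" and "rotation" of the camera in the world. Camera axes: x right, y up, looking along -z (the intrinsics and any distortion apply to the point x, -y, -z); pixel columns grow to the right and rows downward; lengths in m; the calibration is good to about 2 mm. A picture is of the moment at which its call begins. calibration takes no time and is no camera call.
- robot.sign_off(): hands the job in; it is judged then, once.
The state is a dict: "clock": time; "q": joint angles; "joint_velocities": joint speeds; "joint_torque": joint torques, N m; "tool_pos": TCP position; "orientation": TCP orientation; "ft_force": force on the tool from outside, world axes, zero at the start; "wrist_torque": the same for the moment, N m; "opening": finger opening in m; "grip_force": force on a finger pad.
Only numpy, scipy, OpenCV 4.12 (cv2) and the standard library are available. Lean on these libraries where they do the work, as an engineer would, in place of code of your own. Each camera call takes 0.05 s, during which the arm holds its last target. There are 200 camera calls.

## Task

Get the empty vat of the resin printer ready to come out, using only the fingertips: roll a fingertip across the knurled rims of its two thumbscrews to loosen each by two full turns from tight (counter-clockwise seen from above; do not screw them out further), and only then slide the vat forward along the deck, towards the screen side of the printer, until its ears are clear of the screw heads, leaving it standing flat on the deck. Do not lift or tip the vat, keep off the clear film in its bottom, and leave everything around it where it is.

Things in the scene. Friction and masses are not known exactly. Their poses are not given: they have to be found in the camera images.
- printer: resin printer, hood and platform off, fixed: 270 (x) x 280 (y) mm, flat deck 160 mm above the table. Behind the vat a column 60 mm wide, 385 mm high above the table, its front face 80 mm behind the printer's centre; a carriage with a bracket on it, from 328 mm up, reaches to 46 mm behind the centre. Origin under the centre; the front with the screen faces -x, +y is its left as the robot sees it, z up
- vat: aluminium tray loose on the deck, 0.5 kg, 150 (x) x 184 (y) x 30 mm, walls 7 mm, open top; rails guide it along x. Origin under its centre, axes as the printer's; starts at (-35, 0, 160) mm in the printer's frame. Mid-side ears, level with the rim, 36 mm long (x), slotted to the rear for the screws, are clear of the heads once it has slid 30 mm to -x; past 75 mm it overhangs. Sliding takes 2 to 5 N
- vat_front (a point): middle of the upper inner edge of the vat's front wall, 68 mm in front of the vat's centre, 190 mm above the table; the wall's inner face is upright below it, the film 27 mm below. At (-103, 0, 190) mm in the printer's frame at the start; axes as the vat's
- film: the clear release film that is the vat's bottom, 136 (x) x 170 (y) mm, its upper face 3 mm above the deck; must not be touched. Origin as the vat's
- left_screw (a joint): left thumbscrew's turn from fully tight (0), rad; grows as it is loosened, counter-clockwise seen from above about its upright axis; 6.28 a turn, stop at 25.1. Starts at 0 to 0.8. It rises 1.5 mm a turn, stays where left, and takes 0.015 N m (1.3 N along the rim) to turn. Its shoulder holds the vat until about 1.3 turns
- right_screw (a joint): right thumbscrew's turn from fully tight (0), rad; grows as it is loosened, counter-clockwise seen from above about its upright axis; 6.28 a turn, stop at 25.1. Starts at 0 to 0.8. It rises 1.5 mm a turn, stays where left, and takes 0.015 N m (1.3 N along the rim) to turn. Its shoulder holds the vat until about 1.3 turns
- left_head (a point): top centre of the left (+y) screw's head; axes turn with it. Black steel, straight-knurled, 24 mm across, 15 mm tall, on the vat's ear: underside 190, top 205 mm above the table when tight. Nothing within 45 mm of its axis stands above the ear, so the rim is free all round. A white radial line on top points to the printer's front (-x) at 0
- right_head (a point): top centre of the right (-y) screw's head; axes turn with it. Black steel, straight-knurled, 24 mm across, 15 mm tall, on the vat's ear: underside 190, top 205 mm above the table when tight. Nothing within 45 mm of its axis stands above the ear, so the rim is free all round. A white radial line on top points to the printer's front (-x) at 0
- figure: printed grey miniature on a 25 mm round base, 37 mm tall, stands on the deck behind the vat on the left; origin under its centre. Not part of the job
- hex_key: L-shaped 4 mm hex key, 50 mm long, lies on the deck behind the vat on the right; origin near the middle of its long leg. Not part of the job
- platform: the printer's build platform, taken off: aluminium plate 85 x 140 x 12 mm with a bracket on top, 54 mm tall in all, on the table to the left; origin under its centre. Not part of the job
- ruin: printed grey ruin, 75 x 100 mm, 90 mm tall, on the table to the right; origin under its centre. Not part of the job
- pot_a: paint pot, 33 mm across, 42 mm tall, on the table to the left; origin under its centre. Not part of the job
- pot_b: paint pot, 33 mm across, 42 mm tall, on the table to the left; origin under its centre. Not part of the job
- wash_bottle: white bottle, 60 mm across, 160 mm tall, on the table to the right; origin under its centre. Not part of the job
- scraper: flat plastic scraper, 145 mm long, 8 mm thick, lies on the table to the right; origin under its middle. Not part of the job

How it is judged:
By the outcome, as a careful person would: the job done as asked, in the order asked, and still so for the second after the job is handed in, with the robot touching nothing.
It also fails if it takes over 72 s, if anything falls off the work surface, if the arm or the gripper's body presses on something with over 40 N, if the wrist force passes 120 N, or if a joint passes its speed limit or range.

## Working session

There is one attempt and no reset: what is moved stays moved. The work goes in short steps, Python scripts to look and compute and a tool call to move; the robot and the scene stay as the last step left them, time stands still between calls to the robot, and variables do not carry over. Pictures are saved under pics/ and viewed, at most 10 in all, crops included, and the job is handed in when it is done.

Besides the shell and the picture viewer there is one more tool, called as name(argument=value, ...), one argument or row to a line, values as JSON. step_arm: Moves the arm, as the interface text tells. Shift numbers are shares of 2 cm and turn numbers shares of 0.1 rad, none past 1 either way. Its arguments: {"type":"object","properties":{"series":{"type":"array","items":{"type":"array"}},"newtons":{"type":"number"}},"required":["series"]}

```bash
mkdir -p pics; python3 - <<'E'
from cell import robot,get_image,calibration
import cv2
for n in("scene","top"):
    cv2.imwrite(f"pics/{n}0.png",get_image(n)[:,:,::-1]); c=calibration(n); print(n,c)
print(robot.state())
E
```

```text
scene {'K': array([[423.85112725,   0.        , 321.94328869],
       [  0.        , 423.85112725, 196.07137329],
       [  0.        ,   0.        ,   1.        ]]), 'xyz': array([1.19501958, 0.55037868, 0.92416567]), 'rotation': array([ 0.82159394, -0.0101495 ,  2.28883775])}
top {'K': array([[412.72104594,   0.        , 318.75945243],
       [  0.        , 412.72104594, 197.43720241],
       [  0.        ,   0.        ,   1.        ]]), 'xyz': array([ 0.4818971 , -0.00918604,  1.29089561]), 'rotation': array([ 0.05542414,  0.01309504, -1.59306681])}
{'clock': 0.1, 'q': array([-1.13889158,  0.32174277, -0.07007797,  1.45156634,  0.02261665,
        1.37080739, -0.05688826]), 'joint_velocities': array([ 6.84570676e-04,  3.70299847e-05,  1.09732981e-03, -3.54534004e-03,
       -1.22506166e-03, -2.83526911e-04, -3.90348231e-04]), 'joint_torque': array([ 1.35153260e-05, -4.92575991e+01, -4.05539470e-01, -3.13395488e+01,
       -6.40926207e-02,  3.96400702e-02,  8.57395707e-05]), 'tool_pos': array([0.26356757, 0.59354189, 0.18416817]), 'orientation': array([-3.13985908e+00,  1.12946278e-04,  2.72382480e+00]), 'ft_force': array([ 0.49280362, -0.20867734,  0.49419015]), 'wrist_torque': array([-0.00845681, -0.01859787, -0.03648196]), 'grip_force': 0.0, 'opening': 0.0867721546086628}
```

View pics/top0.png

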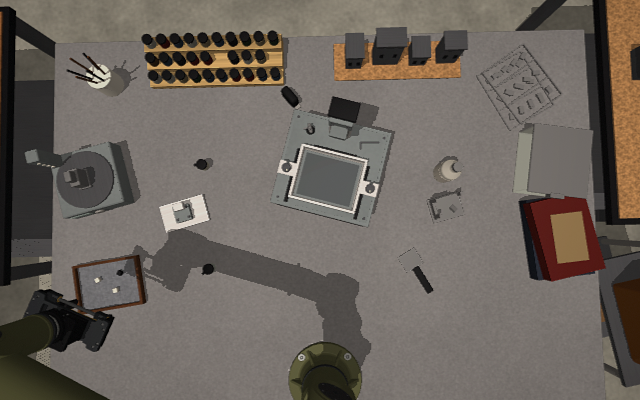

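View pics/scene0.png

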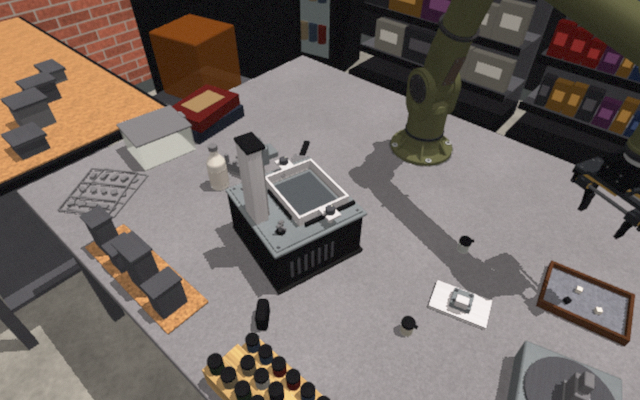

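The top view shows the printer around (335,165), with the left head near (286,168) and the right head near (371,188). The column is behind at about (345,110). Next I'll zoom in and cast rays.

```bash
cat > h.py <<'E'
from cell import robot,get_image,calibration
import cv2,numpy as np
from scipy.spatial.transform import Rotation as Ro
def ray(n,uv,z):
    c=calibration(n);K=c["K"];R=Ro.from_euler("xyz",c["rotation"]).as_matrix()
    d=R@np.array([(uv[0]-K[0,2])/K[0,0],-(uv[1]-K[1,2])/K[1,1],-1]);o=c["xyz"]
    return o+d*(z-o[2])/d[2]
def proj(n,p):
    c=calibration(n);K=c["K"];R=Ro.from_euler("xyz",c["rotation"]).as_matrix()
    v=R.T@(np.array(p)-c["xyz"]);return np.array([K[0,2]-K[0,0]*v[0]/v[2],K[1,2]+K[1,1]*v[1]/v[2]])
E
python3 - <<'E'
from h import *
t=cv2.imread("pics/top0.png");s=cv2.imread("pics/scene0.png")
for n,im,pts in(("top",t,[(286,168),(371,188)]),("scene",s,[(331,211),(284,162)])):
    for u,v in pts:
        g=im[v-9:v+10,u-9:u+10].max(2);m=(g<75).astype(np.uint8)
        k,l,st,ce=cv2.connectedComponentsWithStats(m)
        for i in range(1,k):
            if st[i,4]>12:
                p=ce[i]+[u-9,v-9];print(n,p,st[i],ray(n,p,.205))
a=cv2.resize(t[95:230,265:400],(540,540),interpolation=cv2.INTER_CUBIC)
cv2.imwrite("pics/c0.png",a)
b=np.hstack([cv2.resize(t[v-12:v+13,u-12:u+13],(380,380),interpolation=cv2.INTER_CUBIC) for u,v in [(286,168),(371,188)]])
cv2.imwrite("pics/c1.png",b)
E
```

```text
scene [338.8        208.33333333] [15  4  4  5 15] [0.61352093 0.10618781 0.205     ]
scene [329.43333333 212.13333333] [ 4  8  8  5 30] [0.63847001 0.09768129 0.205     ]
scene [283.04 162.  ] [ 5  7  7  5 25] [ 0.57586637 -0.12150256  0.205     ]
```

View pics/c0.png

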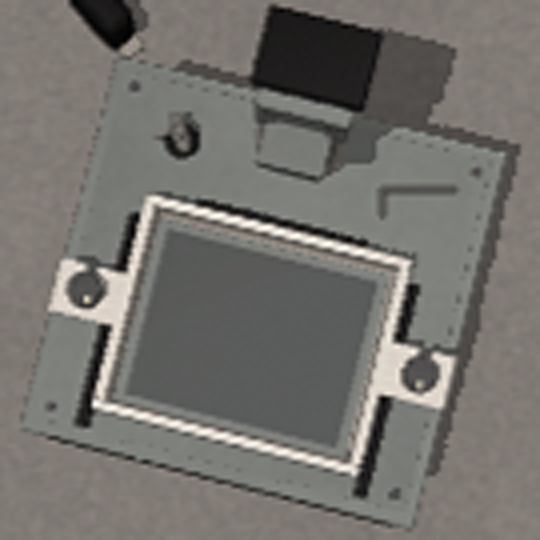

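View pics/c1.png

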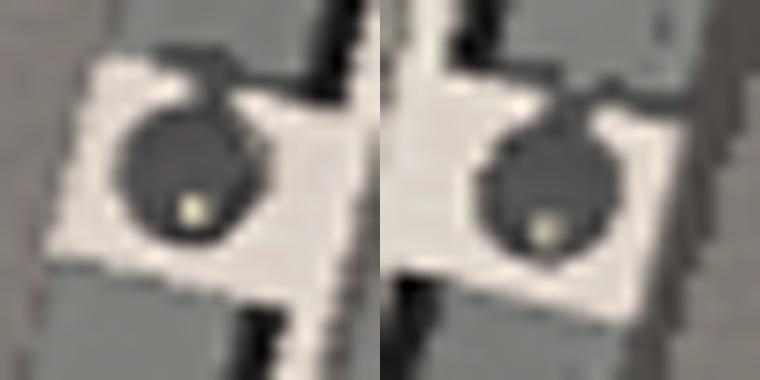

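The zooms show both heads clearly: left at about (191,174) and right at about (550,195) in the double crop, each with its white mark near the front. From these I get the head centres and the printer yaw.

```bash
python3 - <<'E'
from h import *
L=np.array([191/15.2-.5+274,174/15.2-.5+156]);R=np.array([170/15.2-.5+359,195/15.2-.5+176])
l=ray("top",L,.205);r=ray("top",R,.205);print(l,r,np.linalg.norm(l-r))
ya=np.arctan2(-(l-r)[0],(l-r)[1]);print("yaw heads",ya)
for c,m in((l,(193,210)),(r,None)):pass
ml=ray("top",(193/15.2-.5+274,210/15.2-.5+156),.205);mr=ray("top",(165/15.2-.5+359,230/15.2-.5+176),.205)
f=np.array([-np.cos(ya),-np.sin(ya)])
for a,b in((l,ml),(r,mr)):
    d=(b-a)[:2];print("mark angle",np.arctan2(f[0]*d[1]-f[1]*d[0],f@d))
# deck corners from c0 crop
cs=[((x+.5)/4-.5+265,(y+.5)/4-.5+95) for x,y in((22,430),(118,55),(519,148),(413,527))]
w=np.array([ray("top",c,.16) for c in cs]);print(w,w.mean(0))
print(np.arctan2(w[1]-w[0],1)[1],[np.arctan2(*(b-a)[[1,0]]) for a,b in((w[0],w[1]),(w[3],w[2]))])
for n,p in(("scene",l),("scene",r)):print(proj(n,p),proj("top",p))
s=cv2.imread("pics/scene0.png")
b=np.hstack([cv2.resize(s[v-12:v+13,u-12:u+13],(380,380),interpolation=cv2.INTER_CUBIC) for u,v in [(331,211),(284,162)]])
cv2.imwrite("pics/c2.png",b)
E
```

```text
[0.62531223 0.08847635 0.205     ] [ 0.56339028 -0.13097285  0.205     ] 0.22801815340644566
yaw heads -0.27501966965729363
mark angle 0.31237083763507706
mark angle 0.10474722191211998
[[ 0.53513806  0.1380881   0.16      ]
 [ 0.79444753  0.06717259  0.16      ]
 [ 0.72218692 -0.20867071  0.16      ]
 [ 0.46278431 -0.12806051  0.16      ]] [ 0.6286392  -0.03286764  0.16      ]
-0.07079699187910055 [np.float64(-0.2669509490726459), np.float64(-0.3012927272327996)]
[330.05987171 207.46650925] [286.06578947 166.94736842]
[283.81341237 158.46777166] [369.68421053 188.32894737]
```

View pics/c2.png

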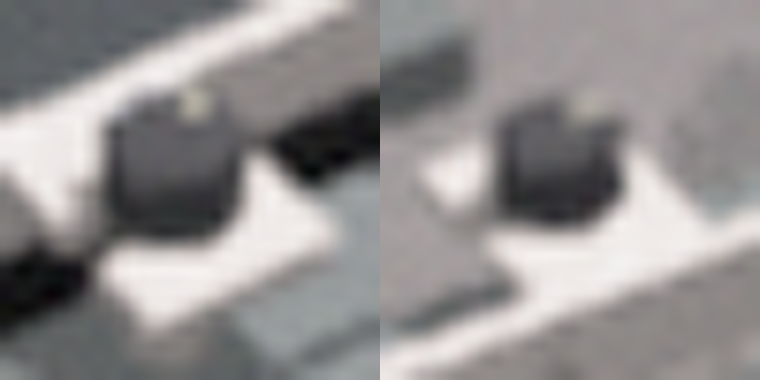

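step_arm(
  series=[
    [[0,0,-1],0,1],
    [[0,0,-1],0,1],
    [[0,0,-1],0,1],
    [[0,0,-1],-1,1],
    [[0,0,-1],-1,1],
  ],
  newtons=10,
)

```text
clock: 0.52
tool_pos: [0.2636, 0.5938, 0.2855]
orientation: [-3.141, -0.0, 2.928]
ft_force: [-0.6, 0.0, 0.4]
opening: 0.0616
grip_force: 0.0
```

Both heads agree between the two views to about 1 mm. Plan: shut the fingers, keep the tool square to the printer, and orbit the tip around each head in a counter-clockwise rolling contact.

step_arm(
  series=[
    [[0,0,0],0.6,1],
    [[-1,-0.7,0],0,1],
    [[-1,-0.7,0],0,1],
    [[-1,-0.7,0],0,1],
    [[-1,-0.7,0],0,1],
    [[-1,-0.7,0],0,1],
    [[-1,-0.7,0],0,1],
    [[-1,-0.7,0],0,1],
    [[-1,-0.7,0],0,1],
    [[-1,-0.7,0],0,1],
  ],
)

```text
clock: 1.35
tool_pos: [0.4028, 0.4223, 0.2847]
orientation: [-3.141, -0.0, 2.864]
ft_force: [0.2, -0.5, -0.0]
opening: 0.002
grip_force: 0.0
```

step_arm(
  series=[
    [[-1,-0.7,0],0,1],
    [[-1,-0.7,0],0,1],
    [[-1,-0.7,0],0,1],
    [[-1,-0.7,0],0,1],
    [[-1,-0.7,0],0,1],
    [[-1,-0.7,0],0,1],
    [[-1,-0.7,0],0,1],
    [[-1,-0.7,0],0,1],
    [[-1,-0.7,0],0,1],
    [[-1,-0.7,0],0,1],
  ],
)

```text
clock: 2.18
tool_pos: [0.5566, 0.233, 0.2847]
orientation: [-3.141, -0.001, 2.864]
ft_force: [0.3, 0.8, 0.8]
opening: 0.0007
grip_force: 0.0
```

step_arm(
  series=[
    [[-1,-0.7,0],0,1],
    [[-1,-0.7,0],0,1],
    [[-1,-0.7,0],0,1],
    [[-1,-0.7,0],0,1],
    [[0,0,0],0,1],
    [[0,0,0],0,1],
    [[0,0,0],0,1],
  ],
)

```text
clock: 2.77
tool_pos: [0.6173, 0.159, 0.2846]
orientation: [3.141, -0.001, 2.864]
ft_force: [0.5, -0.1, -0.5]
opening: 0.001
grip_force: 0.0
```

step_arm(
  series=[
    [[-0.91,-0.74,0],0,1],
    [[-0.91,-0.74,0],0,1],
    [[0,0,0.9],0,1],
    [[0,0,0.9],0,1],
    [[0,0,0.9],0,1],
    [[0,0,0.9],0,1],
    [[0,0,0.87],0,1],
    [[0,0,0],0,1],
    [[0,0,0],0,1],
  ],
)

```text
clock: 3.52
tool_pos: [0.6435, 0.1214, 0.195]
orientation: [-3.141, -0.002, 2.866]
ft_force: [0.5, -0.4, 0.6]
opening: 0.0001
grip_force: 0.0
```

step_arm(
  series=[
    [[0,-0.15,0],0,1],
    [[0,-0.15,0],0,1],
    [[0,0,0],0,1],
    [[0,0,0],0,1],
  ],
)

```text
clock: 3.85
tool_pos: [0.6436, 0.1137, 0.197]
orientation: [3.141, 0.002, 2.863]
ft_force: [0.7, 0.5, -0.5]
opening: 0.0007
grip_force: 0.0
```

step_arm(
  series=[
    [[0,-0.1,0],0,1],
    [[0,0,0],0,1],
    [[0,0,0],0,1],
  ],
)

```text
clock: 4.1
tool_pos: [0.6426, 0.112, 0.196]
orientation: [3.141, 0.0, 2.864]
ft_force: [-0.1, -0.4, -0.4]
opening: 0.0005
grip_force: 0.0
```

step_arm(
  series=[
    [[0,-0.05,0],0,1],
    [[0,0,0],0,1],
    [[0,0,0],0,1],
  ],
)

```text
clock: 4.35
tool_pos: [0.6423, 0.1111, 0.1957]
orientation: [3.142, 0.0, 2.864]
ft_force: [-0.2, 0.2, -0.4]
opening: 0.0004
grip_force: 0.0
```

step_arm(
  series=[
    [[0,-0.05,0],0,1],
    [[0,0,0],0,1],
    [[0,0,0],0,1],
  ],
)

```text
clock: 4.6
tool_pos: [0.642, 0.1102, 0.1958]
orientation: [3.142, 0.0, 2.864]
ft_force: [1.0, -0.4, -0.2]
opening: 0.0007
grip_force: 0.0
```

step_arm(
  series=[
    [[0,-0.05,0],0,1],
    [[0,0,0],0,1],
    [[0,0,0],0,1],
  ],
)

```text
clock: 4.85
tool_pos: [0.6417, 0.1092, 0.1958]
orientation: [3.141, 0.0, 2.864]
ft_force: [0.2, -0.5, 0.2]
opening: 0.0001
grip_force: 0.0
```

step_arm(
  series=[
    [[0,-0.05,0],0,1],
    [[0,0,0],0,1],
    [[0,0,0],0,1],
  ],
)

```text
clock: 5.1
tool_pos: [0.6414, 0.1082, 0.1958]
orientation: [3.142, 0.0, 2.864]
ft_force: [0.0, -0.7, 0.7]
opening: 0.0006
grip_force: 0.0
```

step_arm(
  series=[
    [[0,-0.05,0],0,1],
    [[0,0,0],0,1],
    [[0,0,0],0,1],
  ],
)

```text
clock: 5.35
tool_pos: [0.6411, 0.1073, 0.1958]
orientation: [3.142, 0.0, 2.864]
ft_force: [0.9, 0.3, -0.4]
opening: 0.0005
grip_force: 0.0
```

```bash
python3 - <<'E'
from h import *
t=get_image("top")[:,:,::-1];s=get_image("scene")[:,:,::-1]
f=lambda im,u,v:cv2.resize(im[v-20:v+20,u-20:u+20],(390,390),interpolation=cv2.INTER_CUBIC)
cv2.imwrite("pics/c3.png",np.hstack([f(t,286,162),f(s,331,207)]))
print(robot.state()["tool_pos"],robot.state()["ft_force"])
E
```

```text
[0.64117964 0.1073877  0.1958085 ] [ 0.39039084  0.12099639 -0.81383899]
```

View pics/c3.png

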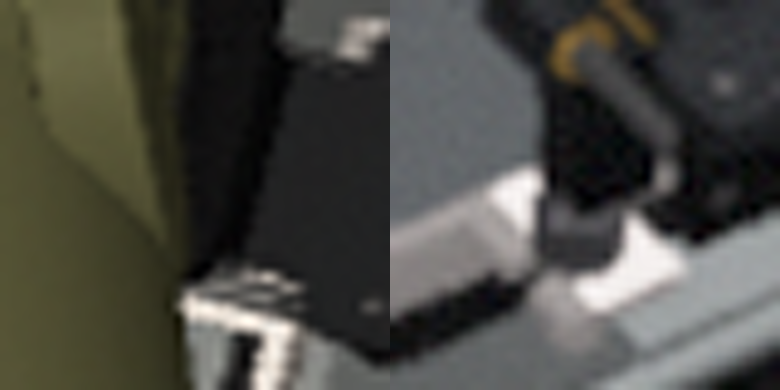

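The scene crop shows the black fingertip ending at about (595,205), just above the head's top at (580,210), and not in front of the head as expected. I'll check this against the projection of the TCP.

```bash
python3 - <<'E'
from h import *
p=np.array([.64117,.10738,.1958]);x=np.array([-.9617,.2742,0]);y=np.array([.2742,.9617,0]);z=np.array([0,0,1])
c=lambda q:(proj("scene",q)-[311,187])*9.75+[390,0]
for z0 in(0,.01,.02):print(z0,c(p+z0*z),[c(p+z0*z+a*.0095*x+b*.015*y).round() for a,b in((1,1),(1,-1),(-1,-1),(-1,1))])
h=np.array([.6253,.0885,.205]);print("head",c(h),c(h-.015*z))
E
```

```text
0 [591.83779955 295.94979044] [array([658., 318.]), array([590., 245.]), array([526., 274.]), array([594., 349.])]
0.01 [592.89640733 267.34097711] [array([660., 290.]), array([591., 216.]), array([527., 245.]), array([595., 320.])]
0.02 [593.96941289 238.34306493] [array([661., 261.]), array([592., 187.]), array([527., 216.]), array([596., 291.])]
head [575.93816429 199.56713966] [574.55067193 242.24704338]
```

```bash
python3 - <<'E'
from h import *
s=get_image("scene")[:,:,::-1]
im=cv2.resize(s[150:240,270:390],(800,600),interpolation=cv2.INTER_CUBIC)
im=cv2.convertScaleAbs(im,alpha=1.8,beta=20)
p=np.array([.64117,.10738,.1958]);x=np.array([-.9617,.2742,0]);y=np.array([.2742,.9617,0])
for z0 in(0,.03):
    q=np.array([((proj("scene",p+[0,0,z0]+a*.0095*x+b*.015*y)-[270,150]+.5)*6.667) for a,b in((1,1),(1,-1),(-1,-1),(-1,1))]).astype(int)
    cv2.polylines(im,[q],True,(0,0,255) if z0==0 else (0,255,0))
cv2.imwrite("pics/c4.png",im)
E
```

```text
(no output)
```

View pics/c4.png

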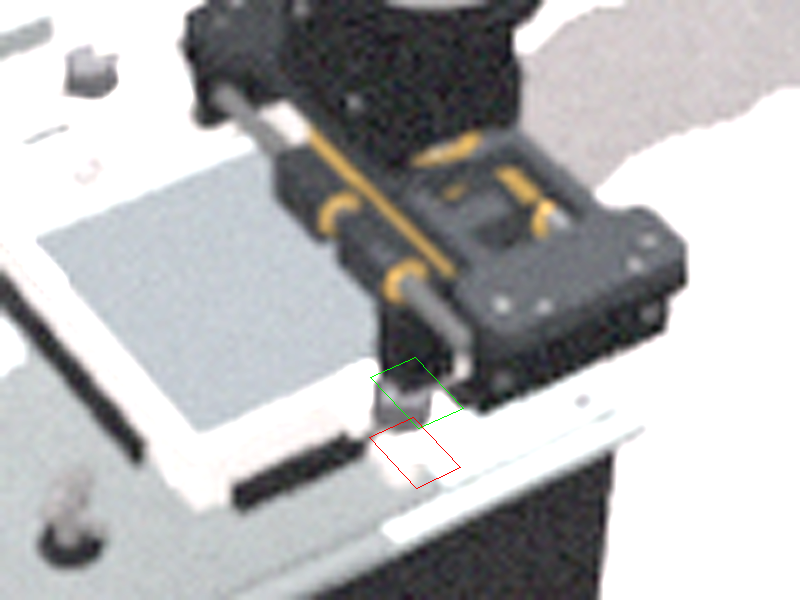

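```bash
python3 - <<'E'
from h import *
p=np.array([.64117,.10738,.1958]);x=np.array([-.9617,.2742,0]);y=np.array([.2742,.9617,0])
for z0 in(.07,.1):
  for a in(1,-1):
    for b in (1,-1): print(z0,a,b,((proj("scene",p+[0,0,z0]+a*.0375*x+b*.095*y)-[270,150]+.5)*6.667).round())
s=robot.state();print(s["q"],s["tool_pos"],s["orientation"])
E
```

```text
0.07 1 1 [677. 435.]
0.07 1 -1 [360. 124.]
0.07 -1 1 [490. 526.]
0.07 -1 -1 [184. 195.]
0.1 1 1 [686. 369.]
0.1 1 -1 [361.  60.]
0.1 -1 1 [494. 460.]
0.1 -1 -1 [182. 130.]
[-0.43742904  0.31944116  0.29544027  1.44683216 -0.09318429  1.3890294
  1.15382724] [0.6411324  0.10740963 0.19578166] [ 3.14150297e+00 -1.13918324e-06  2.86387479e+00]
```

```bash
python3 - <<'E'
from h import *
p=np.array([.2636,.5935,.1842]);w=2.7238
x=np.array([np.cos(w),np.sin(w),0]);y=np.array([np.sin(w),-np.cos(w),0])
s=cv2.imread("pics/scene0.png");t=cv2.imread("pics/top0.png")
out=[]
for n,im,(u0,v0,wd,ht) in(("scene",s,(540,130,100,100)),("top",t,(20,270,100,100))):
    c=cv2.convertScaleAbs(cv2.resize(im[v0:v0+ht,u0:u0+wd],(400,400),interpolation=cv2.INTER_CUBIC),alpha=1.8,beta=15)
    P=lambda q:tuple(int(v) for v in (proj(n,q)-[u0,v0]+.5)*4)
    for b in(1,-1):
        for o in(.0435,.0585):cv2.circle(c,P(p+b*o*y),4,(0,0,255),1)
        for o in(.0435,.0585):cv2.circle(c,P(p+b*o*y+[0,0,.04]),4,(0,255,0),1)
    q=np.array([P(p+[0,0,.07]+a*.0375*x+b*.095*y) for a,b in((1,1),(1,-1),(-1,-1),(-1,1))]);cv2.polylines(c,[q],True,(255,0,0))
    out.append(c)
cv2.imwrite("pics/c5.png",np.hstack(out))
E
```

```text
(no output)
```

View pics/c5.png

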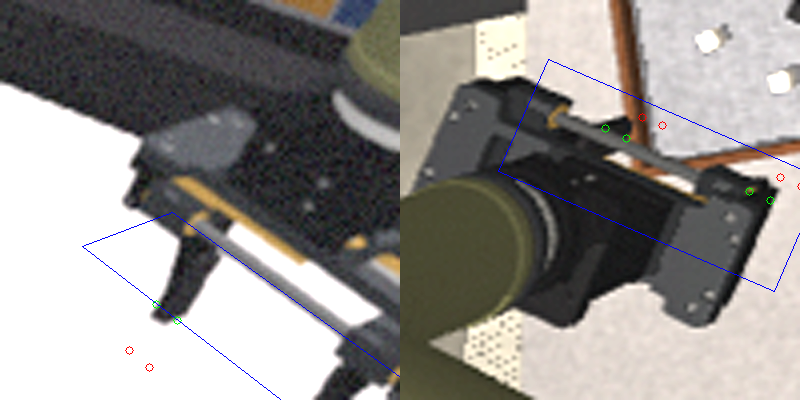

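The markers show the real fingertip at (165,315) in the scene crop, about 40 mm above where the state's TCP puts it (green circles, not red). I'll triangulate it.

```bash
python3 - <<'E'
from h import *
p=np.array([.2636,.5935,.1842]);w=2.7238
y=np.array([np.sin(w),-np.cos(w),0])
for b in(1,-1):print(b,(proj("scene",p+b*.051*y)-[540,130]+.5)*4,(proj("top",p+b*.051*y)-[20,270]+.5)*4+[400,0])
def line(n,uv):
    a=ray(n,uv,.2);return calibration(n)["xyz"],a-calibration(n)["xyz"]
S=np.array((165,317))/4-.5+[540,130]
for T in((615,128),(625,135),(768,188)):
    t=(np.array(T)-[400,0])/4-.5+[20,270]
    o1,d1=line("scene",S);o2,d2=line("top",t)
    k=np.linalg.lstsq(np.c_[d1,-d2],o2-o1,rcond=None)[0];a=o1+k[0]*d1;b=o2+k[1]*d2
    print(T,(a+b)/2,np.linalg.norm(a-b),"pred",p+.051*y,p-.051*y)
E
```

```text
1 [284.91855933 476.30103911] [652.60704334 121.56351697]
-1 [139.24721447 358.89226211] [791.16195703 181.72061094]
(615, 128) [0.31424092 0.56805735 0.29555325] 0.05479493750319194 pred [0.28429294 0.64011333 0.1842    ] [0.24290706 0.54688667 0.1842    ]
(625, 135) [0.30821824 0.56701111 0.28984638] 0.051924568142845975 pred [0.28429294 0.64011333 0.1842    ] [0.24290706 0.54688667 0.1842    ]
(768, 188) [0.24618623 0.54552014 0.22114004] 0.004264236141305203 pred [0.28429294 0.64011333 0.1842    ] [0.24290706 0.54688667 0.1842    ]
```

The fingertip really sits about 37 mm above the reported z, while xy agrees. I'll back off in y, descend the missing amount and check again.

step_arm(
  series=[
    [[0,0.6,0],0,1],
    [[0,0,0.6],0,1],
    [[0,0,0.6],0,1],
    [[0,0,0.55],0,1],
    [[0,0,0],0,1],
    [[0,0,0],0,1],
  ],
)

```text
clock: 6.0
tool_pos: [0.6434, 0.1184, 0.1589]
orientation: [-3.14, -0.003, 2.863]
ft_force: [0.0, -0.9, -0.1]
opening: 0.0006
grip_force: 0.0
```

```bash
python3 - <<'E'
from h import *
s=get_image("scene")[:,:,::-1];st=robot.state();p=st["tool_pos"];w=st["orientation"][2];print(p,st["ft_force"])
im=cv2.convertScaleAbs(cv2.resize(s[180:240,300:380],(800,600),interpolation=cv2.INTER_CUBIC),alpha=1.8,beta=20)
x=np.array([np.cos(w),np.sin(w),0]);y=np.array([np.sin(w),-np.cos(w),0])
q=np.array([((proj("scene",p+[0,0,.037]+a*.0095*x+b*.015*y)-[300,180]+.5)*10) for a,b in((1,1),(1,-1),(-1,-1),(-1,1))]).astype(int)
cv2.polylines(im,[q],True,(0,255,0))
cv2.imwrite("pics/c6.png",im)
E
```

```text
[0.64410209 0.11847    0.16007648] [0.17788798 0.62241568 0.90921331]
```

View pics/c6.png

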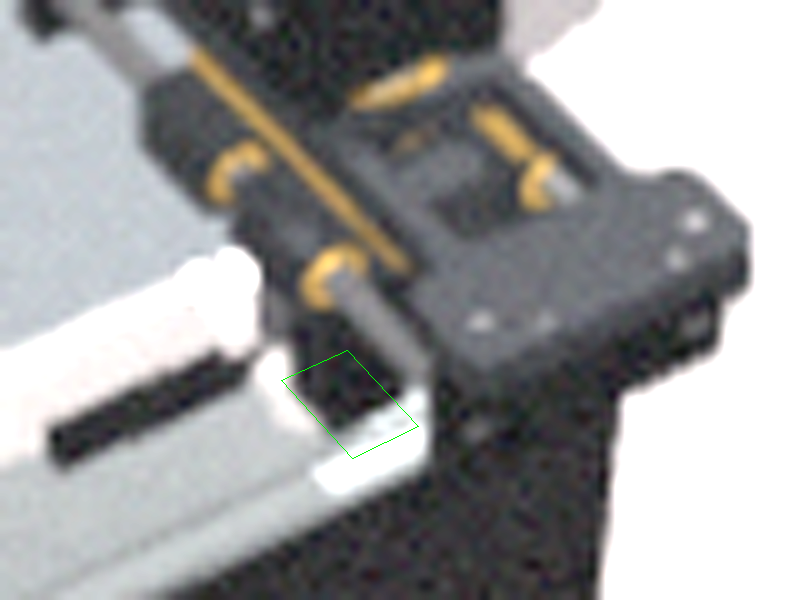

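The green outline (+37 mm, 30 mm thick) lies below the true tip, whose lowest corner is at about (342,425). So the tip is at roughly reading +41 to 43 mm, and it tapers to about 18–20 mm in y. I'll lower 5 mm and probe for contact.

step_arm(
  series=[
    [[0.1,-0.2,0.25],0,1],
    [[0,-0.2,0],0,1],
    [[0,-0.15,0],0,1],
    [[0,0,0],0,1],
    [[0,0,0],0,1],
  ],
)

```text
clock: 6.47
tool_pos: [0.6397, 0.1084, 0.1563]
orientation: [3.141, 0.001, 2.863]
ft_force: [0.1, 0.2, -1.0]
opening: 0.0005
grip_force: 0.0
```

step_arm(
  series=[
    [[0,-0.05,0],0,1],
    [[0,0,0],0,1],
    [[0,0,0],0,1],
  ],
)

```text
clock: 6.72
tool_pos: [0.6395, 0.1082, 0.1561]
orientation: [3.141, 0.001, 2.864]
ft_force: [-0.6, 1.7, 0.6]
opening: 0.0005
grip_force: 0.4
```

step_arm(
  series=[
    [[0,-0.05,0],0,1],
    [[0,0,0],0,1],
    [[0,0,0],0,1],
  ],
)

```text
clock: 6.97
tool_pos: [0.6395, 0.1081, 0.1561]
orientation: [3.14, 0.001, 2.865]
ft_force: [2.5, 3.3, 0.9]
opening: 0.0002
grip_force: 1.8
```

step_arm(
  series=[
    [[0,-0.05,0],0,1],
    [[0,0,0],0,1],
    [[0,0,0],0,1],
  ],
)

```text
clock: 7.22
tool_pos: [0.6395, 0.1081, 0.1562]
orientation: [3.139, 0.001, 2.865]
ft_force: [1.6, 4.9, 1.0]
opening: -0.0
grip_force: 2.8
```

Contact at about 22.8 mm in y, with stiffness near 1.6 N/mm. First rolling stroke along tool +x:

step_arm(
  series=[
    [[0.1,-0.05,0],0,1],
    [[0.2,0,0],0,1],
    [[0.2,0,0],0,1],
    [[0.2,0,0],0,1],
  ],
)

```text
clock: 7.55
tool_pos: [0.6262, 0.1118, 0.1565]
orientation: [3.137, 0.002, 2.866]
ft_force: [4.3, 6.4, 0.6]
opening: 0.0002
grip_force: 3.5
```

```bash
cat >> h.py <<'E'
YAW=-.275
def mark(side,rise=0,out=None):
    """bright mark centroid on head top in scene view -> angle from front, ccw"""
    c={"l":(.6253,.0885),"r":(.5634,-.1310)}[side];z=.205+rise
    s=get_image("scene");g=cv2.cvtColor(s,cv2.COLOR_RGB2GRAY).astype(int)
    best=[]
    f=np.array([-np.cos(YAW),-np.sin(YAW)])
    for th in np.arange(0,2*np.pi,.1):
        v=[]
        for r in(.006,.008,.0095):
            d=Ro.from_euler("z",th).as_matrix()[:2,:2]@f*r
            u=proj("scene",[c[0]+d[0],c[1]+d[1],z])
            v.append(cv2.getRectSubPix(s[:,:,1].copy(),(1,1),tuple(map(float,u)))[0,0])
        best.append(np.mean(v))
    b=np.array(best);i=b.argmax();return round(i*.1,2),b.round().astype(int)
E
python3 - <<'E'
from h import *
print(mark("l"));print(mark("r"));s=robot.state();print(s["tool_pos"],s["ft_force"])
E
```

```text
(np.float64(1.6), array([ 24,  26,  27,  29,  31,  33,  35,  38,  45,  55,  64,  76,  88,
        98, 105, 111, 113, 112, 107, 100,  92,  84,  76,  69,  65,  65,
        65,  65,  65,  65,  65,  64,  64,  63,  62,  62,  62,  61,  62,
        62,  61,  61,  55,  50,  44,  37,  29,  24,  23,  22,  22,  22,
        23,  23,  23,  24,  23,  24,  24,  24,  23,  23,  24]))
(np.float64(0.6), array([126, 134, 142, 149, 155, 159, 161, 160, 154, 148, 141, 132, 122,
       112, 107, 106, 104, 103, 102, 101, 100, 100,  99,  97,  95,  95,
        94,  94,  94,  94,  93,  93,  92,  93,  92,  91,  91,  90,  89,
        87,  85,  83,  80,  79,  80,  81,  82,  81,  79,  77,  81,  87,
        94,  99, 103, 106, 107, 107, 107, 105, 107, 112, 119]))
[0.6253573  0.11207429 0.15646705] [2.43433683 6.34150564 1.32510451]
```

The mark method works: the left screw moved from about 0.3 to 1.6. Now I'll continue around the front corner and the front side.

step_arm(
  series=[
    [[0.1,0,0],0,1],
    [[0.2,-0.055,0],0,1],
    [[0.145,-0.145,0],0,1],
    [[0.055,-0.2,0],0,1],
    [[0,-0.15,0],0,1],
  ],
)

```text
clock: 8.07
tool_pos: [0.6089, 0.1076, 0.1562]
orientation: [3.136, -0.008, 2.869]
ft_force: [-10.0, 10.7, 7.6]
opening: -0.0
grip_force: 6.9
```

```bash
cat >> h.py <<'E'
def rel(side):
    c={"l":(.6253,.0885),"r":(.5634,-.1310)}[side];s=robot.state();w=s["orientation"][2]
    x=np.array([np.cos(w),np.sin(w)]);y=np.array([np.sin(w),-np.cos(w)])
    d=s["tool_pos"][:2]-c;F=s["ft_force"]
    print("rel mm",(1e3*d@x).round(1),(1e3*d@y).round(1),"F tool",(F[:2]@x).round(1),(F[:2]@y).round(1),F[2].round(1),"z",s["tool_pos"][2].round(4),s["clock"])
E
python3 - <<'E'
from h import *
print(mark("l",.0005));rel("l")
E
```

```text
(np.float64(3.3), array([67, 71, 74, 75, 74, 73, 73, 73, 74, 75, 76, 77, 78, 78, 79, 79, 79,
       78, 76, 72, 69, 68, 68, 67, 66, 66, 68, 70, 73, 77, 82, 87, 92, 94,
       93, 89, 82, 75, 68, 65, 64, 64, 63, 63, 63, 62, 62, 62, 62, 62, 62,
       62, 62, 62, 62, 60, 59, 58, 57, 58, 60, 62, 64]))
rel mm 21.5 12.6 F tool 12.5 5.4 8.5 z 0.1562 8.1167
```

step_arm(
  series=[
    [[-0.05,-0.18,0],0,1],
    [[-0.05,-0.18,0],0,1],
    [[0,-0.18,0],0,1],
    [[0,-0.18,0],0,1],
    [[0,-0.18,0],0,1],
  ],
)

```text
clock: 8.53
tool_pos: [0.6028, 0.0901, 0.1559]
orientation: [3.137, -0.014, 2.87]
ft_force: [-15.6, 8.7, 11.8]
opening: 0.0006
grip_force: 9.1
```

```bash
python3 - <<'E'
from h import *
print(mark("l",.001));rel("l")
E
```

```text
(np.float64(5.0), array([ 57,  56,  55,  55,  55,  56,  56,  57,  61,  66,  73,  78,  82,
        84,  82,  81,  80,  80,  79,  77,  74,  72,  70,  69,  66,  63,
        61,  61,  60,  59,  60,  61,  62,  62,  62,  63,  63,  63,  63,
        63,  62,  61,  63,  65,  66,  70,  77,  84,  92,  99, 104, 103,
       101,  97,  91,  83,  75,  68,  62,  60,  58,  58,  57]))
rel mm 22.1 -6.5 F tool 18.4 0.8 11.6 z 0.1559 8.5833
```

Rolling without slip: 5.0 rad. The upward force suggests the tip is rubbing on the ear, so I'll raise it a little and ease the press.

step_arm(
  series=[
    [[-0.1,-0.05,-0.1],0,1],
    [[-0.05,0,-0.05],0,1],
    [[0,0,0],0,1],
  ],
)

```text
clock: 8.83
tool_pos: [0.6034, 0.0794, 0.1565]
orientation: [-3.133, -0.017, 2.864]
ft_force: [-14.7, -4.4, 3.8]
opening: 0.0005
grip_force: 7.6
```

```bash
python3 - <<'E'
from h import *
rel("l")
E
```

```text
rel mm 18.6 -14.8 F tool 12.9 -8.2 3.8 z 0.1565 8.8333
```

step_arm(
  series=[
    [[0,-0.23,-0.05],0,1],
    [[-0.15,-0.18,-0.05],0,1],
    [[-0.2,0,0],0,1],
    [[-0.2,0,0],0,1],
    [[-0.2,0,0],0,1],
  ],
)

```text
clock: 9.25
tool_pos: [0.6244, 0.0686, 0.1608]
orientation: [-3.141, -0.0, 2.863]
ft_force: [-2.5, -1.3, -0.2]
opening: 0.0002
grip_force: 0.6
```

```bash
python3 - <<'E'
from h import *
print(mark("l",.002));rel("l")
E
```

```text
(np.float64(3.7), array([22, 20, 19, 17, 15, 12, 13, 20, 31, 41, 51, 55, 58, 60, 59, 58, 57,
       55, 55, 55, 56, 58, 61, 61, 61, 61, 61, 61, 62, 63, 64, 64, 66, 68,
       72, 76, 80, 83, 83, 78, 74, 69, 58, 48, 38, 31, 26, 23, 21, 19, 17,
       15, 14, 13, 15, 18, 23, 25, 27, 28, 28, 27, 24]))
rel mm -5.3 -19.4 F tool -0.5 -0.7 1.3 z 0.1606 9.3
```

```bash
cat >> h.py <<'E'
def patch(side,z=.207):
    c={"l":(.6253,.0885),"r":(.5634,-.1310)}[side];f=np.array([-np.cos(YAW),-np.sin(YAW)]);r=np.array([f[1]*1.,-f[0]])
    # rows: front(top)->back ; cols: printer left -> right
    lf=np.array([-np.sin(YAW),np.cos(YAW)])
    s=get_image("scene")[:,:,1].copy()
    for a in np.arange(.016,-.0161,-.002):
        print(" ".join("%3d"%cv2.getRectSubPix(s,(1,1),tuple(map(float,proj("scene",[*(np.array(c)+f*a-lf*b),z]))))[0,0] for b in np.arange(-.016,.0161,.002)))
E
python3 - <<'E'
from h import *
patch("l")
E
```

```text
22  20  16  13  13  13  24  33  30  24  17  13  18  22  25  25  23
 22  20  16  12  15  27  38  41  36  23  15  15  18  18  19  21  23
 22  22  15  14  24  36  51  44  31  22  17  16  10  11  15  18  33
 54  31  16  10  24  39  46  43  28  21  18  19  13  17  26  31  44
104  47  19   8  21  38  39  31  21  16  16  16  16  45  60  52  52
156  73  12  11  18  26  26  20  12  13  18  26  59  77  77  65  42
159  83  21  11  16  18  18  14  12  15  26  43  71  87  66  32  23
118  52  25  19  18  18  17  12  18  29  39  49  68  62  31  17  13
 64  37  21  20  18  22  20  29  37  47  58  60  59  45  30  18   9
 45  31  24  25  30  36  47  55  58  65  63  61  56  43  28  14  12
 43  35  34  34  46  58  67  74  71  64  62  62  54  41  26  16  18
 45  43  46  52  64  71  81  77  72  64  62  60  52  39  29  19  12
 44  48  52  58  67  72  76  72  64  59  62  60  47  35  23  13  10
 51  55  54  55  60  61  64  61  57  55  63  58  43  20  11  11  12
 53  55  55  54  54  55  55  54  55  76  82  66  42  19  10  11  14
 57  54  52  52  50  52  52  70 100 113 110  85  37  14  11  12  17
 74  54  55  54  55  57  85 114 135 150 126  87  45  20  23  30  32
```

step_arm(
  series=[
    [[0,0.1,0],0,1],
    [[0,0.1,0],0,1],
    [[0,0,0],0,1],
    [[0,0,0],0,1],
  ],
)

```text
clock: 9.68
tool_pos: [0.625, 0.0685, 0.1607]
orientation: [-3.136, 0.001, 2.861]
ft_force: [-1.3, -8.0, 0.8]
opening: 0.0003
grip_force: 3.8
```

```bash
python3 - <<'E'
from h import *
print(mark("l",.002));rel("l")
E
```

```text
(np.float64(3.7), array([15, 13, 11, 10, 10, 10, 10, 12, 21, 34, 46, 51, 55, 58, 57, 56, 56,
       56, 55, 56, 58, 60, 62, 62, 61, 61, 60, 61, 62, 63, 65, 66, 68, 70,
       73, 75, 77, 78, 78, 73, 66, 60, 48, 36, 25, 20, 19, 18, 18, 18, 17,
       17, 17, 19, 22, 24, 26, 27, 27, 25, 23, 21, 18]))
rel mm -5.3 -19.3 F tool -1.0 -7.1 2.2 z 0.1607 9.7333
```

Contact on the right side is at y=-19.3, so the true head centre is +1.75 mm in tool y and the tip is about 18 mm thick. Continue round the back-right corner.

step_arm(
  series=[
    [[-0.2,0,0],0,1],
    [[-0.225,0.06,0],0,1],
    [[-0.165,0.165,0],0,1],
    [[-0.06,0.225,0],0,1],
    [[0,0.1,0],0,1],
  ],
)

```text
clock: 10.15
tool_pos: [0.645, 0.0733, 0.1615]
orientation: [-3.136, 0.01, 2.859]
ft_force: [10.1, -8.6, -2.8]
opening: 0.0004
grip_force: 6.5
```

```bash
sed -i 's/(.6253,.0885)/(.6258,.0902)/' h.py; python3 - <<'E'
from h import *
print(mark("l",.002));rel("l");patch("l")
E
```

```text
(np.float64(0.8), array([29, 30, 31, 32, 34, 36, 38, 38, 39, 38, 37, 36, 33, 31, 29, 26, 24,
       22, 21, 22, 22, 22, 20, 18, 16, 16, 17, 18, 19, 19, 18, 18, 19, 18,
       18, 16, 16, 16, 16, 14, 13, 14, 15, 16, 14, 13, 12, 11, 11, 11, 13,
       16, 18, 19, 19, 21, 24, 27, 30, 32, 31, 30, 29]))
rel mm -23.5 -9.5 F tool -12.6 -3.6 -3.6 z 0.1616 10.2
 17  15  13  15  20  24  30  32  34  41  49  54  57  55  56  62  66
 19  15  12  16  18  24  27  30  32  39  48  53  54  55  62  71  70
 16  14  14  18  21  28  27  31  33  39  46  51  53  54  61  69  70
 17  13  15  16  19  22  24  28  32  38  46  51  56  54  55  60  57
 14  16  19  17  18  20  21  26  28  34  44  50  52  51  52  52  52
 18  18  14  15  17  20  24  29  27  27  38  46  47  50  50  53  51
 13   8  12  14  14  20  25  28  29  28  34  38  40  42  43  45  44
  4  11  19  13   5  16  23  26  29  29  28  31  31  32  33  35  37
 11  16  19  13  13  18  22  24  28  29  27  28  27  24  28  31  34
 19  27  24  16  15  21  23  26  27  23  22  25  24  27  32  38  42
 27  33  31  21  12  17  18  22  23  20  17  23  28  35  48  53  56
 36  40  36  25  15  15  17  19  19  17  22  31  40  53  61  67  67
 40  46  35  22  16  16  17  18  18  18  28  44  55  61  68  69  69
 41  39  30  18  13  15  17  20  21  26  39  48  57  58  59  59  56
 34  28  18  14  13  14  18  22  25  31  35  40  42  42  43  42  38
 15  16  15  12  12   8  20  23  24  25  25  21  23  24  26  24  19
 10  17  17  17  21  30  33  27  19  18  16  15  12  14  16  12   8
```

step_arm(
  series=[
    [[0.05,0.2,0],0,1],
    [[0.05,0.2,0],0,1],
    [[0,0.2,0],0,1],
    [[0,0.2,0],0,1],
    [[0,0,0],0,1],
  ],
)

```text
clock: 10.67
tool_pos: [0.6508, 0.0915, 0.1623]
orientation: [-3.141, 0.017, 2.861]
ft_force: [15.8, -5.4, -5.2]
opening: 0.0003
grip_force: 8.6
```

```bash
python3 - <<'E'
from h import *
rel("l")
E
```

```text
rel mm -23.7 8.2 F tool -16.6 -0.8 -5.2 z 0.1623 10.6667
```

step_arm(
  series=[
    [[0.03,0.2,0],0,1],
    [[0.07,0.17,0],0,1],
    [[0.2,0.1,0],0,1],
    [[0.2,0,0],0,1],
    [[0.2,0,0],0,1],
    [[0.2,0,0],0,1],
  ],
)

```text
clock: 11.17
tool_pos: [0.6283, 0.1113, 0.1608]
orientation: [3.14, 0.001, 2.865]
ft_force: [2.1, 1.4, 0.3]
opening: 0.0005
grip_force: 1.1
```

```bash
python3 - <<'E'
from h import *
rel("l");print(mark("l",.003));patch("l",.208)
E
```

```text
rel mm 3.4 21.0 F tool -1.6 1.9 0.3 z 0.1608 11.1667
(np.float64(1.5), array([22, 25, 27, 29, 30, 29, 29, 28, 27, 32, 39, 47, 54, 60, 64, 66, 66,
       64, 64, 64, 64, 63, 62, 61, 61, 61, 61, 61, 62, 62, 62, 62, 62, 63,
       63, 63, 62, 61, 57, 53, 46, 38, 31, 25, 23, 21, 20, 21, 21, 20, 20,
       19, 18, 18, 19, 19, 20, 21, 20, 20, 19, 19, 20]))
 31  29  33  37  36  37  36  31  34  52  61  74  83  84  83  71  44
 16  18  20  20  15  21  22  19  28  46  67  77  79  77  62  41  30
 16  16  16  13   9  12  13  15  22  37  56  62  61  51  40  34  27
 12  10  14  16  12   8  11  18  22  23  37  40  35  36  33  43  49
 13  10  13  16  14  15  22  22  23  23  26  26  30  35  63  78  96
 12  12  14  16  22  25  18  17  21  21  27  30  42  66 103 137 152
 14  14  16  16  21  18  13  16  20  30  35  44  62  82 127 177 175
 17  19  21  20  22  15  13  23  34  43  50  56  66  86 116 163 167
 18  22  23  23  17  14  25  37  45  53  58  62  61  76 103 134 143
 21  26  23  22  22  30  41  51  56  61  64  65  62  74 105 132 134
 20  21  21  30  36  46  57  58  59  63  64  65  66  83 113 137 134
 20  21  27  38  50  58  61  60  60  62  62  62  69  95 129 142 135
 21  23  36  48  55  59  61  61  61  62  62  64  79 112 145 151 137
 27  35  45  52  56  54  55  58  58  59  58  79 109 135 153 155 140
 43  45  48  52  54  52  52  53  55  61  89 117 139 160 163 154 143
 61  50  50  50  53  54  51  51  75 104 127 148 162 162 161 154 143
 87  64  59  51  57  57  61  87 118 137 157 160 161 161 158 152 139
```

The mark is hidden by the gripper here. I'll move on to the right screw with the same pattern, which leaves the left head in clear view.

step_arm(
  series=[
    [[0,0.25,-0.2],0,1],
    [[0,0,-0.8],0,1],
    [[-0.05,-0.95,-0.5],0,1],
    [[-0.05,-0.95,0],0,1],
    [[-0.05,-0.95,0],0,1],
    [[-0.05,-0.95,0],0,1],
    [[-0.05,-0.95,0],0,1],
    [[-0.05,-0.95,0],0,1],
    [[-0.05,-0.95,0],0,1],
    [[-0.05,-0.95,0],0,1],
  ],
)

```text
clock: 12.1
tool_pos: [0.5953, -0.0348, 0.191]
orientation: [-3.141, -0.0, 2.863]
ft_force: [0.8, 0.9, 0.6]
opening: 0.0007
grip_force: 0.0
```

step_arm(
  series=[
    [[-0.05,-0.95,0],0,1],
    [[-0.05,-0.95,0],0,1],
    [[-0.05,-0.95,0],0,1],
    [[-0.05,-0.95,0],0,1],
    [[0,0,0],0,1],
    [[0,0,0],0,1],
  ],
)

```text
clock: 12.6
tool_pos: [0.5784, -0.109, 0.1911]
orientation: [-3.141, -0.0, 2.861]
ft_force: [-0.1, 0.0, -0.4]
opening: 0.0001
grip_force: 0.0
```

```bash
sed -i 's/(.5634,-.1310)/(.5639,-.1293)/' h.py; python3 - <<'E'
from h import *
rel("r");print(mark("l",.003));print(mark("r",0))
t=get_image("top")[:,:,1].copy()
print(t[160:176,278:295])
E
```

```text
rel mm -8.3 23.5 F tool 0.1 0.0 -0.4 z 0.1911 12.6
(np.float64(0.0), array([151, 150, 144, 137, 128, 120, 113, 109, 106, 109, 111, 113, 112,
       110, 107, 103, 101,  99,  98,  98,  98,  96,  95,  96,  95,  94,
        93,  92,  91,  91,  90,  88,  86,  85,  84,  84,  86,  86,  86,
        86,  87,  87,  88,  88,  86,  85,  84,  84,  84,  83,  83,  83,
        85,  91,  98, 105, 113, 121, 127, 133, 139, 146, 150]))
(np.float64(5.5), array([23, 18, 15, 12, 10, 10, 12, 15, 18, 17, 17, 17, 18, 19, 21, 22, 24,
       27, 30, 33, 37, 41, 45, 48, 50, 52, 54, 55, 55, 55, 55, 56, 56, 57,
       58, 59, 60, 60, 60, 59, 58, 56, 55, 54, 53, 52, 53, 52, 53, 57, 64,
       71, 76, 81, 85, 86, 85, 78, 68, 57, 45, 34, 27]))
[[122 118 182 215 217 204 141 120  91  78  79  77 116 125 128 132  71]
 [120 116 201 218 215 217 222 224 152  89  78  79  87  84  78  61  32]
 [123 139 199 215 216 217 221 161 104  83  77 116 207 201 141  99  53]
 [120 183 213 218 218 151  85  66  69  79  67 114 135 204 223 223 185]
 [116 182 210 219 144  84  76  78  80  81  69  88 131 135 200 219 219]
 [116 202 219 193 113  78  80  82  81  81  82  62 124 136 128 199 216]
 [137 203 219 158  92  80  82  83  82  81  81  67  72 125 135 199 212]
 [181 211 219 157  92  79  85  84  84  83  82  69  50 120 203 215 211]
 [181 209 216 172  98 109 151 106  81  84  86  78  59 126 202 213 211]
 [203 215 215 220 121 160 163 104  80  83  75  44 126 207 219 216 219]
 [206 217 216 218 161 111  75  73  77  79  56  79 200 215 211 213 214]
 [213 219 219 218 220 199 116  62  88  97  88 201 224 220 218 216 217]
 [190 206 212 216 218 221 224 225 226 223 221 217 213 212 213 215 215]
 [123 119 133 183 188 206 214 217 218 217 217 215 214 213 213 216 216]
 [130 130 127 127 127 118 127 182 187 206 212 213 215 215 214 215 217]
 [131 132 129 128 129 128 127 125 124 144 137 183 189 207 212 218 220]]
```

```bash
cat >> h.py <<'E'
IMC={"l":(.6253,.0885),"r":(.5634,-.1310)}
def topmark(side,rise=0,im=None,n="top"):
    g=(get_image(n) if im is None else im)[:,:,1].copy();z=.205+rise
    c0=np.array(IMC[side]);N=81;e=np.linspace(-.020,.020,N)
    f=np.array([-np.cos(YAW),-np.sin(YAW)]);rt=np.array([np.sin(YAW),-np.cos(YAW)])
    # rectified patch: axis0=front, axis1=right
    P=np.array([[proj(n,[*(c0+a*f+b*rt),z]) for b in e] for a in e],np.float32)
    W=cv2.remap(g,P[:,:,0],P[:,:,1],cv2.INTER_LINEAR).astype(float)
    A,B=np.meshgrid(e,e,indexing="ij")
    # centre: best 12 mm disk vs ring contrast (surround bright)
    best=max(((W[(np.hypot(A-a,B-b)>.0125)&(np.hypot(A-a,B-b)<.016)].clip(0,150).mean()-W[np.hypot(A-a,B-b)<.0115].clip(0,100).mean()),a,b) for a in np.arange(-.003,.0031,.0005) for b in np.arange(-.003,.0031,.0005))
    _,a,b=best;r=np.hypot(A-a,B-b);m=(r<.0095)&(r>.003)
    w=(W-np.median(W[m])-15).clip(0)*m
    ca,cb=(w*(A-a)).sum()/w.sum(),(w*(B-b)).sum()/w.sum()
    return {"ang":round(float(np.arctan2(cb,ca)%(2*np.pi)),2),"rad_mm":round(1e3*float(np.hypot(ca,cb)),1),"off_mm":(round(a*1e3,1),round(b*1e3,1)),"contrast":round(best[0],1),"w":int(w.sum())}
E
python3 - <<'E'
from h import *
t=cv2.imread("pics/top0.png");s=cv2.imread("pics/scene0.png")
for q in "lr":
    print(q,"start",topmark(q,0,t),topmark(q,0,s,"scene"))
print(topmark("l",.003),topmark("l",.003,n="scene"))
E
```

```text
Traceback (most recent call last):
  File "h.py", line 44, in topmark
    P=np.array([[proj(n,[*(c0+a*f+b*rt),z]) for b in e] for a in e],np.float32)
                 ~~~~^^^^^^^^^^^^^^^^^^^^^^
  File "h.py", line 9, in proj
    c=calibration(n);K=c["K"];R=Ro.from_euler("xyz",c["rotation"]).as_matrix()
ValueError: time passes only in moves, steps and waits
```

```bash
sed -i '1a import functools\ncalibration=functools.lru_cache(None)(calibration)' h.py; sed -i 's/^import cv2,numpy as np/import cv2,numpy as np/' h.py; python3 - <<'E'
from h import *
t=cv2.imread("pics/top0.png");s=cv2.imread("pics/scene0.png")
for q in "lr":
    print(q,"start",topmark(q,0,t),topmark(q,0,s,"scene"))
print(topmark("l",.003),topmark("l",.003,n="scene"))
E
```

```text
l start {'ang': 0.27, 'rad_mm': 6.2, 'off_mm': (np.float64(0.0), np.float64(0.5)), 'contrast': np.float64(61.9), 'w': 5842} {'ang': 0.61, 'rad_mm': 8.7, 'off_mm': (np.float64(-3.0), np.float64(-3.0)), 'contrast': np.float64(30.5), 'w': 499}
r start {'ang': 0.2, 'rad_mm': 6.6, 'off_mm': (np.float64(-0.5), np.float64(-0.5)), 'contrast': np.float64(59.6), 'w': 4772} {'ang': 0.41, 'rad_mm': 6.7, 'off_mm': (np.float64(-0.5), np.float64(3.0)), 'contrast': np.float64(31.9), 'w': 6345}
{'ang': 5.61, 'rad_mm': 7.2, 'off_mm': (np.float64(0.0), np.float64(0.5)), 'contrast': np.float64(58.8), 'w': 3854} {'ang': 0.02, 'rad_mm': 8.1, 'off_mm': (np.float64(-3.0), np.float64(-3.0)), 'contrast': np.float64(28.2), 'w': 1896}
```

The top-view estimator gives left = 5.61 rad, so 11.9 rad after the full orbit. Now the right screw: descend and press.

step_arm(
  series=[
    [[0,0.05,0.7],0,1],
    [[0,0,0.8],0,1],
    [[0,0,0],0,1],
    [[0,-0.15,0],0,1],
    [[0,-0.15,0],0,1],
    [[0,0,0],0,1],
  ],
)

```text
clock: 13.35
tool_pos: [0.5778, -0.1134, 0.1619]
orientation: [-3.141, 0.002, 2.863]
ft_force: [-0.6, 0.4, -0.2]
opening: 0.0004
grip_force: 0.0
```

```bash
python3 - <<'E'
from h import *
rel("r")
E
```

```text
rel mm -9.0 19.1 F tool 0.7 0.2 -0.2 z 0.1619 13.35
```

step_arm(
  series=[
    [[0.05,-0.075,0],0,1],
    [[0,0,0],0,1],
    [[0,0,0],0,1],
  ],
)

```text
clock: 13.6
tool_pos: [0.5768, -0.1132, 0.1615]
orientation: [3.141, 0.002, 2.864]
ft_force: [1.1, 2.0, 0.9]
opening: 0.0008
grip_force: 0.7
```

step_arm(
  series=[
    [[0,-0.075,0],0,1],
    [[0,0,0],0,1],
    [[0,0,0],0,1],
  ],
)

```text
clock: 13.85
tool_pos: [0.5767, -0.1134, 0.1614]
orientation: [3.139, 0.001, 2.865]
ft_force: [2.3, 5.9, 3.2]
opening: 0.0006
grip_force: 2.6
```

step_arm(
  series=[
    [[0,-0.075,0],0,1],
    [[0,0,0],0,1],
    [[0,0,0],0,1],
  ],
)

```text
clock: 14.1
tool_pos: [0.5767, -0.1134, 0.1615]
orientation: [3.138, 0.001, 2.866]
ft_force: [3.5, 5.8, 2.0]
opening: 0.0009
grip_force: 3.6
```

```bash
python3 - <<'E'
from h import *
rel("r")
E
```

```text
rel mm -8.0 18.8 F tool -1.8 6.6 2.0 z 0.1615 14.1
```

step_arm(
  series=[
    [[0.2,0,0],0,1],
    [[0.2,0,0],0,1],
    [[0.2,0,-0.03],0,1],
    [[0.2,0,0],0,1],
    [[0.1,0,0],0,1],
    [[0.225,-0.06,0],0,1],
    [[0.165,-0.165,0],0,1],
    [[0.06,-0.225,0],0,1],
    [[0,-0.1,0],0,1],
  ],
)

```text
clock: 14.85
tool_pos: [0.5441, -0.1198, 0.1609]
orientation: [-3.141, -0.004, 2.864]
ft_force: [-3.6, 2.8, 1.8]
opening: 0.0003
grip_force: 2.2
```

```bash
sed -i 's/(.5639,-.1293)/(.5633,-.1313)/' h.py; python3 - <<'E'
from h import *
rel("r");print(topmark("l",.003));print(mark("r",.001))
E
```

```text
rel mm 21.6 5.8 F tool 4.3 1.7 1.8 z 0.1609 14.85
{'ang': 5.62, 'rad_mm': 7.2, 'off_mm': (np.float64(0.0), np.float64(0.5)), 'contrast': np.float64(59.0), 'w': 3870}
(np.float64(3.0), array([53, 55, 60, 66, 73, 80, 88, 93, 92, 90, 87, 84, 80, 76, 76, 74, 72,
       70, 68, 65, 66, 70, 75, 80, 83, 86, 88, 90, 92, 94, 97, 95, 90, 85,
       77, 69, 62, 58, 57, 57, 57, 56, 56, 56, 57, 58, 59, 60, 59, 58, 59,
       59, 61, 61, 61, 59, 57, 55, 53, 52, 52, 52, 53]))
```

step_arm(
  series=[
    [[0.05,-0.2,0],0,1],
    [[0,-0.2,0],0,1],
    [[0,-0.2,0],0,1],
    [[0,-0.2,0],0,1],
    [[-0.06,-0.225,0],0,1],
    [[-0.1,-0.1,0],0,1],
  ],
)

```text
clock: 15.45
tool_pos: [0.5421, -0.144, 0.1613]
orientation: [-3.14, 0.001, 2.862]
ft_force: [-1.2, -1.4, -0.0]
opening: 0.0005
grip_force: 0.6
```

```bash
python3 - <<'E'
from h import *
rel("r");print(mark("r",.0015))
E
```

```text
rel mm 16.9 -18.0 F tool 0.8 -1.7 -0.0 z 0.1613 15.45
(np.float64(4.3), array([ 91,  84,  77,  69,  62,  56,  50,  47,  48,  48,  50,  53,  57,
        60,  64,  67,  69,  70,  70,  67,  64,  63,  64,  64,  64,  63,
        63,  64,  65,  66,  68,  70,  71,  73,  78,  84,  90,  99, 110,
       119, 124, 125, 128, 131, 123, 114, 104,  95,  86,  79,  76,  74,
        75,  76,  77,  79,  81,  82,  86,  90,  93,  94,  95]))
```

step_arm(
  series=[
    [[-0.15,0,0],0,1],
    [[-0.2,0,0],0,1],
    [[-0.2,0,0],0,1],
    [[-0.2,0,0],0,1],
  ],
)

```text
clock: 15.83
tool_pos: [0.5558, -0.1508, 0.1616]
orientation: [-3.136, 0.0, 2.86]
ft_force: [-4.6, -6.1, 0.7]
opening: 0.0002
grip_force: 3.5
```

```bash
python3 - <<'E'
from h import *
rel("r");print(mark("r",.0015)[0]);print(topmark("r",.0015))
E
```

```text
rel mm 1.8 -20.9 F tool 2.7 -7.1 0.7 z 0.1616 15.8333
6.0
{'ang': 4.69, 'rad_mm': 8.1, 'off_mm': (np.float64(-1.5), np.float64(-1.5)), 'contrast': np.float64(34.1), 'w': 1422}
```

step_arm(
  series=[
    [[-0.18,0,0],0,1],
    [[-0.18,0,0],0,1],
    [[-0.18,0,0],0,1],
    [[-0.2,0.06,0],0,1],
    [[-0.165,0.165,0],0,1],
    [[-0.06,0.225,0],0,1],
  ],
)

```text
clock: 16.43
tool_pos: [0.5796, -0.1514, 0.1625]
orientation: [-3.132, 0.009, 2.858]
ft_force: [6.7, -13.6, -1.5]
opening: 0.0009
grip_force: 7.0
```

```bash
python3 - <<'E'
from h import *
rel("r");print(mark("r",.002))
E
```

```text
rel mm -21.3 -14.7 F tool -10.2 -11.2 -1.5 z 0.1625 16.4333
(np.float64(5.8), array([ 87,  78,  68,  58,  50,  44,  38,  32,  26,  20,  17,  18,  20,
        21,  20,  20,  20,  20,  19,  18,  17,  18,  20,  23,  25,  28,
        30,  34,  38,  42,  46,  51,  55,  57,  59,  60,  61,  62,  64,
        66,  69,  71,  72,  74,  75,  76,  77,  78,  78,  78,  81,  84,
        89,  93,  96,  99, 101, 102, 102, 102, 102, 100,  95]))
```

step_arm(
  series=[
    [[0,0.2,0],0,1],
    [[0,0.2,0],0,1],
    [[0,0.2,0],0,1],
    [[0,0.2,0],0,1],
    [[0,0.1,0],0,1],
  ],
)

```text
clock: 16.9
tool_pos: [0.5891, -0.129, 0.1633]
orientation: [-3.139, 0.015, 2.863]
ft_force: [11.2, -4.5, -3.0]
opening: 0.0004
grip_force: 5.7
```

```bash
python3 - <<'E'
from h import *
rel("r");print(mark("r",.0025))
E
```

```text
rel mm -24.2 9.3 F tool -12.0 -1.3 -3.0 z 0.1633 16.9
(np.float64(3.7), array([14, 14, 13, 12, 12, 12, 12, 13, 14, 14, 14, 15, 15, 15, 15, 15, 14,
       13, 13, 14, 15, 17, 19, 20, 20, 19, 19, 19, 21, 23, 26, 28, 32, 35,
       39, 42, 44, 45, 44, 42, 40, 37, 34, 31, 27, 23, 19, 16, 13, 10,  9,
        8,  9,  9, 10, 11, 11, 12, 12, 12, 13, 14, 14]))
```

step_arm(
  series=[
    [[0.03,0.2,0],0,1],
    [[0.07,0.15,0],0,1],
    [[0.2,0.08,0],0,1],
    [[0.2,0,0],0,1],
    [[0.2,0,0],0,1],
  ],
)

```text
clock: 17.37
tool_pos: [0.5721, -0.112, 0.1616]
orientation: [3.14, 0.001, 2.865]
ft_force: [3.0, 4.3, 2.0]
opening: 0.0007
grip_force: 1.9
```

```bash
python3 - <<'E'
from h import *
rel("r");rel("l");print(mark("r",.0025))
E
```

```text
rel mm -3.2 21.0 F tool -1.7 5.0 2.0 z 0.1616 17.3667
rel mm -3.6 -209.1 F tool -1.7 5.0 2.0 z 0.1616 17.3667
(np.float64(2.5), array([24, 25, 27, 27, 27, 26, 25, 24, 23, 21, 19, 18, 18, 16, 15, 14, 15,
       17, 21, 24, 29, 33, 36, 38, 38, 39, 38, 37, 36, 36, 34, 33, 31, 29,
       26, 24, 22, 21, 20, 20, 19, 17, 15, 12, 13, 13, 13, 13, 12, 10, 10,
       11, 13, 13, 14, 14, 14, 16, 19, 20, 22, 23, 24]))
```

Back over to the left screw (inner side) for its last ~0.65 rad, reading the right one from there.

step_arm(
  series=[
    [[0,0.25,-0.5],0,1],
    [[0,0.5,-1],0,1],
    [[0.05,0.92,0],0,1],
    [[0.05,0.92,0],0,1],
    [[0.05,0.92,0],0,1],
    [[0.05,0.92,0],0,1],
    [[0.05,0.92,0],0,1],
    [[0.05,0.92,0],0,1],
    [[0.05,0.92,0],0,1],
    [[0.05,0.92,0],0,1],
  ],
)

```text
clock: 18.25
tool_pos: [0.6077, 0.0446, 0.1916]
orientation: [-3.14, -0.001, 2.863]
ft_force: [0.1, 0.3, 0.5]
opening: 0.0006
grip_force: 0.0
```

step_arm(
  series=[
    [[0.05,0.92,0],0,1],
    [[0,0,0],0,1],
    [[0,0,0],0,1],
  ],
)

```text
clock: 18.5
tool_pos: [0.6118, 0.0631, 0.1913]
orientation: [-3.14, -0.001, 2.865]
ft_force: [0.1, -0.4, -0.8]
opening: 0.0006
grip_force: 0.0
```

```bash
python3 - <<'E'
from h import *
rel("l");print(topmark("r",.003),topmark("l",.003))
E
```

```text
rel mm 6.0 -29.9 F tool -0.2 -0.4 -0.8 z 0.1913 18.5
{'ang': 0.09, 'rad_mm': 7.0, 'off_mm': (np.float64(-0.5), np.float64(-0.5)), 'contrast': np.float64(57.7), 'w': 4844} {'ang': nan, 'rad_mm': nan, 'off_mm': (np.float64(-0.5), np.float64(3.0)), 'contrast': np.float64(0.7), 'w': 0}h.py:53: RuntimeWarning: invalid value encountered in scalar divide
  ca,cb=(w*(A-a)).sum()/w.sum(),(w*(B-b)).sum()/w.sum()
```

step_arm(
  series=[
    [[0,0,0.75],0,1],
    [[0,0,0.75],0,1],
    [[0,0.3,0],0,1],
    [[0,0.3,0],0,1],
    [[0,0,0],0,1],
  ],
)

```text
clock: 19.02
tool_pos: [0.6146, 0.0714, 0.161]
orientation: [-3.136, -0.002, 2.862]
ft_force: [-1.3, -4.7, -3.5]
opening: 0.0004
grip_force: 2.7
```

```bash
python3 - <<'E'
from h import *
rel("l")
E
```

```text
rel mm 5.6 -21.1 F tool -0.1 -4.9 -3.5 z 0.161 19.0167
```

step_arm(
  series=[
    [[-0.05,0.05,0],0,1],
    [[-0.15,0,0],0,1],
    [[-0.15,0,0],0,1],
    [[-0.1,0,0],0,1],
    [[0,0,0],0,1],
    [[0,-0.4,0],0,1],
    [[0,-0.5,-0.5],0,1],
    [[0,-0.5,-1],0,1],
  ],
)

```text
clock: 19.68
tool_pos: [0.6156, 0.0458, 0.1907]
orientation: [-3.141, -0.003, 2.864]
ft_force: [-0.6, -0.3, -0.4]
opening: 0.0004
grip_force: 0.0
```

step_arm(
  series=[
    [[0,-1,0],0,1],
    [[0,-1,0],0,1],
    [[0,-1,0],0,1],
    [[0,-1,0],0,1],
    [[0.5,0,0],0,1],
    [[0,0,0],0,1],
  ],
)

```text
clock: 20.18
tool_pos: [0.5848, -0.0295, 0.1935]
orientation: [3.14, 0.002, 2.861]
ft_force: [-0.1, 0.5, -0.2]
opening: 0.0004
grip_force: 0.0
```

```bash
python3 - <<'E'
from h import *
rel("l");print(topmark("r",.003),topmark("l",.003))
E
```

```text
rel mm 6.2 -126.4 F tool 0.3 0.5 -0.2 z 0.1935 20.1833
{'ang': 1.73, 'rad_mm': 7.8, 'off_mm': (np.float64(-0.5), np.float64(1.0)), 'contrast': np.float64(38.0), 'w': 1118} {'ang': 0.28, 'rad_mm': 6.9, 'off_mm': (np.float64(0.0), np.float64(-0.5)), 'contrast': np.float64(49.2), 'w': 6152}
```

Right reads 0.09 and left about 0.1–0.3 past two turns, so both are at two turns. Now I'll lower the tip inside the vat, on the centre line and well above the film.

step_arm(
  series=[
    [[0,0.53,0],0,1],
    [[0,0,0],0,1],
    [[0,0,0.9],0,1],
    [[0,0,0.9],0,1],
    [[0.3,0,0.85],0,1],
    [[0.7,0,0],0,1],
    [[0.7,0,0],0,1],
    [[0.5,0,0],0,1],
    [[0,0,0],0,1],
    [[0,0,0],0,1],
  ],
)

```text
clock: 21.12
tool_pos: [0.5466, -0.005, 0.1389]
orientation: [3.141, 0.001, 2.865]
ft_force: [-0.0, 0.7, -0.4]
opening: 0.0001
grip_force: 0.0
```

```bash
python3 - <<'E'
from h import *
rel("l")
E
```

```text
rel mm 50.3 -113.2 F tool 0.2 0.7 -0.4 z 0.1389 21.1167
```

step_arm(
  series=[
    [[0.3,-0.13,0],0,1],
    [[0.15,0,0],0,1],
    [[0.15,0,0],0,1],
    [[0.15,0,0],0,1],
    [[0,0,0],0,1],
  ],
)

```text
clock: 21.53
tool_pos: [0.531, -0.0044, 0.1388]
orientation: [3.141, 0.001, 2.864]
ft_force: [2.6, -0.9, 0.5]
opening: -0.0001
grip_force: 1.1
```

```bash
python3 - <<'E'
from h import *
rel("l")
E
```

```text
rel mm 65.2 -117.0 F tool -2.8 -0.2 0.5 z 0.1388 21.5333
```

It slides at 2.8 N, so both screws are released. I'll push on to about 42 mm of total slide.

step_arm(
  series=[
    [[0.2,0,0],0,1],
    [[0.2,0,0],0,1],
    [[0.2,0,0],0,1],
    [[0.2,0,0],0,1],
    [[0.2,0,0],0,1],
    [[0.2,0,0],0,1],
    [[0.2,0,0],0,1],
    [[0.2,0,0],0,1],
    [[0.2,0,0],0,1],
    [[0,0,0],0,1],
  ],
)

```text
clock: 22.37
tool_pos: [0.4952, 0.006, 0.1384]
orientation: [3.141, -0.001, 2.864]
ft_force: [2.6, -0.1, 1.9]
opening: 0.0007
grip_force: 1.2
```

step_arm(
  series=[
    [[-0.4,0,0],0,1],
    [[-0.2,0,-0.5],0,1],
    [[0,0,-1],0,1],
    [[0,0,-1],0,1],
    [[0,0,-1],0,1],
    [[0,0,-0.5],0,1],
    [[1,0,0],0,1],
    [[1,0,0],0,1],
    [[1,0,0],0,1],
    [[0,0,0],0,1],
  ],
)

```text
clock: 23.2
tool_pos: [0.4468, 0.02, 0.2179]
orientation: [-3.142, -0.004, 2.866]
ft_force: [0.2, 0.5, -0.2]
opening: 0.0003
grip_force: 0.0
```

step_arm(
  series=[
    [[1,0,0],0,1],
    [[1,0,0],0,1],
    [[0,1,0],0,1],
    [[0,1,0],0,1],
    [[0,1,0],0,1],
    [[0,1,0],0,1],
    [[0,1,0],0,1],
    [[0,1,0],0,1],
    [[0,1,0],0,1],
    [[0,1,0],0,1],
  ],
)

```text
clock: 24.03
tool_pos: [0.4555, 0.1844, 0.2177]
orientation: [-3.14, -0.002, 2.864]
ft_force: [0.9, 0.5, -0.9]
opening: 0.0005
grip_force: 0.0
```

```bash
python3 - <<'E'
from h import *
rel("l");t=get_image("top")
print(topmark("r",.003,t),topmark("l",.003,t))
im=t[:,:,::-1];a=cv2.resize(im[95:230,265:400],(540,540),interpolation=cv2.INTER_CUBIC)
b=np.vstack([cv2.resize(im[v-12:v+13,u-12:u+13],(260,270)) for u,v in [(286,168),(370,188)]])
cv2.imwrite("pics/f.png",np.hstack([a,b]))
E
```

```text
rel mm 189.6 43.8 F tool -0.7 0.7 -0.9 z 0.2177 24.0333
{'ang': 0.02, 'rad_mm': 6.2, 'off_mm': (np.float64(0.5), np.float64(0.0)), 'contrast': np.float64(22.8), 'w': 5147} {'ang': 0.32, 'rad_mm': 6.2, 'off_mm': (np.float64(1.0), np.float64(-0.5)), 'contrast': np.float64(27.8), 'w': 6434}
```

View pics/f.png

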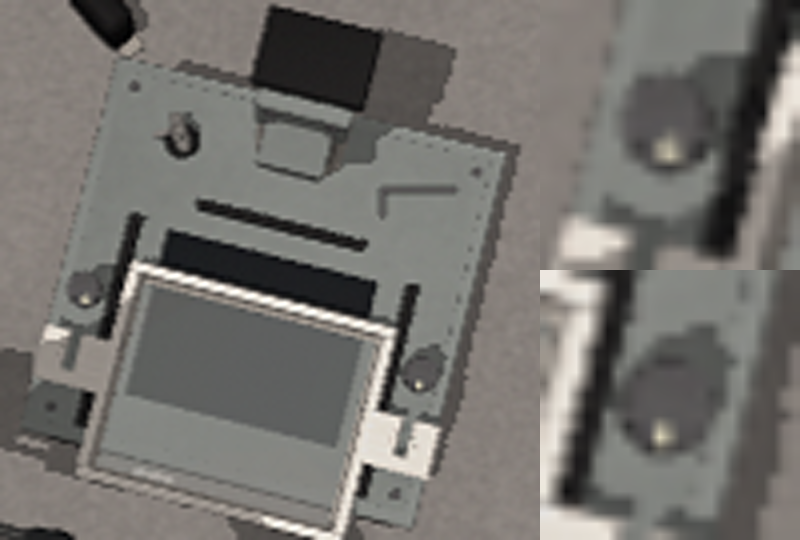

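The final view shows both ears clear of the heads (heads at (87,288) and (421,368) in the crop). Both marks point to the front, the figure and hex key are where they were, and the arm is clear. Handing in.

```bash
python3 -c "
from cell import robot
print(robot.sign_off())"
```

```text
the job is handed in; nothing more can be done
None
```

I handed the job in after 24 s. By the last top view both thumbscrews are about two turns loose, the right within about 0.1 rad and the left about 0.3 rad past. The vat then slid about 42 mm forward, with its ears clear of the heads.

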